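# Draw the slip strip from under a lay-up

## Task

Two boards lie one on the other on a plywood lay-up jig, weighted with a tin and held just off the jig's bearers by a waxed slip strip. Press a fingertip on the strip's rubber thumb pad, gently, and drag the strip out through the slot of the stop bar until its tail can be pinched; then draw it right out, so that the boards come down on the bearers without shifting and the tin stays standing. Never touch the boards or the tin, and finally slide the strip lead end first under the strap of its keeper on the same jig, home against the end block without ramming it, and let go.

Things in the scene. Friction and masses are not known exactly. Their poses are not given: they have to be found in the camera images.
- jig: lay-up jig: fixed plywood board 230 x 320 mm, 12 mm thick. Origin on its underside, z up; x from -115 to +115 mm, y from -210 to +110 mm. The strip is drawn along its +y (leftward, with some yaw). Stack lane along y at x = +55 mm, keeper lane along y at x = -55 mm (nearer the robot). Heights of its parts are given over its top face (z = 12 mm)
- bearers: two low wooden bearers on the jig, one either side of the strip in the stack lane, 16 mm wide, 8 mm high, from y = -200 to -20 mm, 43 mm apart. The origin is that of the jig
- stop_bar: wooden bar across the stack lane, y = -10 to +10 mm, 96 mm long, 35 mm high; the boards butt on its -y face. Slot at its foot 45 mm wide, 15 mm high for the strip. On its +y side two rails, 12 mm high, 14 mm wide, 43 mm apart, flank the strip to y = +59 mm, so the tail cannot be pinched between them. Origin as the jig's. It may be jammed by the strip with 40 N at most
- keeper: keeper in the keeper lane: side rails 8 mm high, 44 mm apart, flared mouth at y = -27 mm; steel strap across them at y = -145 to -125 mm, 15 mm of room under it, 18 mm high outside; end block 16 mm high with its face at y = -170 mm. The strip slides in towards -y, 40 N at most. Origin as the jig's
- keeper_end (a point): middle of the face of the keeper's end block, at the level of the jig's top face; axes as the jig's
- slip_strip: waxed wooden strip 40 mm wide (x), 225 mm long (y), 12 mm thick, 90 g, lying on the jig under the boards. Origin at the middle of its underside. At first the tail (+y end) stands 31 to 39 mm out of the stop bar. Friction on jig and board about 0.35. With its tail end 30 mm or more past the stop bar's rails it can be pinched across its width
- thumb_pad (a point): middle of the dark ribbed rubber thumb pad on top of the strip's tail, 34 x 26 mm, 1 mm proud, 17 mm from the tail end. Friction with a fingertip about 1. Under the stack's unknown weight the strip follows a fingertip only if pressed with some 12 to 18 N. While the tail end is under 11 mm past the rails the pad must take no more than 40 N
- strip_lead (a point): middle of the lead end (-y end) of the strip, on its underside; this end has eased edges and goes first into the keeper
- strip_tail (a point): middle of the tail end (+y end) of the strip, on its underside
- board_low: lower board of the lay-up, 60 x 180 x 20 mm (x, y, z), origin at the middle of its underside; on the strip it lies 12 mm over the jig's top face, on the bearers 8 mm
- board_top: upper board, the same size, lying flush on the lower one; origin at the middle of its underside
- tin: round metal tin, 78 mm across, 77 mm high, 0.67 to 0.9 kg, standing on the upper board as a weight; origin at the middle of its bottom
- square: try square lying beyond the jig to the left, 100 x 170 mm, 15 mm high; a bystander
- measure: tape measure, 62 x 85 mm, 37 mm high, near left; a bystander
- spanner: open-end spanner, 161 mm long, near left; a bystander
- sanding: sanding block, 62 x 113 mm, 31 mm high, back right; a bystander
There are look-alikes about, which are no part of the job. Leave any red look-alike of the tin alone.

How it is judged (in metres and radians):
On the way, in this order (a step that is already met when the one before it is completed fails the run):
1. the strip is dragged out by its pad until its tail end stands at least 20 mm past the guide rails, with the stack standing (y of strip_tail in the frame of jig above 0.079 m and angle between tin's own z axis and vertical below 0.2 rad), for 0.1 s.
2. the strip is drawn right out through the slot and the boards lie on the bearers with the tin standing on them (y of strip_lead in the frame of jig above 0.01 m and z of board_low in the frame of jig below 0.0215 m and angle between board_low's own z axis and vertical below 0.03 rad and angle between tin's own z axis and vertical below 0.05 rad), for 0.2 s.
At the end, for the whole second after the job is handed in: strip flat and at rest in the keeper, lead end within 3 mm of the end block, 4 mm of mid-lane, 0.04 rad; lower board flat on the bearers, shifted < 10 mm, within 0.05 rad of the lane; upper board flush on it within 4 mm; tin upright on top, shifted < 15 mm (y of strip_lead in the frame of keeper_end below 0.003 m and x of strip_lead in the frame of keeper_end between -0.004 and 0.004 m and z of strip_lead in the frame of keeper_end below 0.003 m and angle between the y axis of slip_strip and the y axis of jig, either way round below 0.04 rad and angle between each of slip_strip, board_low's own z axis and vertical below 0.03 rad and linear speed of each of slip_strip, tin below 0.01 m/s and z of board_low in the frame of jig below 0.0215 m and distance of board_low from where it was at the start of the episode below 0.01 m and angle between the y axis of board_low and the y axis of jig, either way round below 0.05 rad and horizontal distance between board_top and board_low below 0.004 m and angle between the y axis of board_top and the y axis of board_low, either way round below 0.05 rad and angle between tin's own z axis and vertical below 0.05 rad and distance of tin from where it was at the start of the episode below 0.015 m); the robot touches nothing.
It fails at once if the thumb pad is pressed with over 40 N while the tail end is less than 11 mm past the rails (y of strip_tail in the frame of jig below 0.07 m and x of strip_tail in the frame of jig above 0.03 m and contact force between the fingers and slip_strip above 40 N).
It fails at once if the strip is jammed against the stop bar with its rails, or against the keeper, with over 40 N (contact force between slip_strip and stop_bar above 40 N or contact force between slip_strip and keeper above 40 N).
It fails at once if the robot touches a board or the tin (over 1 N) (contact force between any of the arm, the fingers and board_low above 1 N or contact force between any of the arm, the fingers and board_top above 1 N or contact force between any of the arm, the fingers and tin above 1 N).
It fails at once if the tin tips over (angle between tin's own z axis and vertical above 0.3 rad).
It fails at once if a bystander is pushed about by more than 30 mm (distance of any of square, measure, spanner, sanding from where it was at the start of the episode above 0.03 m).
It also fails if it takes over 70 s, if anything falls off the work surface, if the arm or the gripper's body presses on something with over 40 N, if the wrist force passes 120 N, or if a joint passes its speed limit or range.

## Robot

A 6-joint arm with a two-finger parallel gripper is mounted at the origin on a cart in front of the work surface, level with it; the furniture and walls round the work are solid. World frame = base frame: x ahead of the robot, y to its left, z up, the work surface at z = 0. Lengths are in m, angles in degrees, forces in N, time in s.
With the tool pointing down it reaches from about 0.35 to 0.875 m from the base axis. Payload 4.2 kg.
Tool frame: the origin (TCP) lies midway between the tips of the shut fingers; the grasp point (between the pads) lies 19 mm behind it; z points along the fingers, y is the line along which they close (so a half turn about z gives the same grasp; the last joint's range is limited). The gripper opens to 87 mm and grips with 3 to 60 N. Pads are 19 mm wide; open, the fingers measure 117 mm over their backs; the gripper's body (75 mm by 190 mm) begins 51 mm behind the grasp point.
Start: joints at [88.213, 22.042, 0.453, 0, -68.411, -14.817], TCP at [0.179, 0.599, 0.223] pointing down, gripper open.
Joint ranges: [-179.83, 179.83], [-69.29, 118.12], [-61.27, 80.66], [-181.25, 117.63], [-171.15, -9.14], [-177.46, 177.46]. Speed limits (degrees/s): [159.86, 159.86, 180, 180, 180, 180].

## Interface

Orientations are given as [roll, pitch, yaw] about the fixed x, y, z axes, in that order (R = Rz(yaw) Ry(pitch) Rx(roll)).
In Python, from workcell import env gives the robot as it stands. The module is installed in compiled form; this text tells all that it offers. Calls block until the motion is done:
- env.goto(position, orientation): joint-space move of the TCP to a pose.
- env.move_straight(position, rotation=None, rate=0.15, force_limit=None): straight line of the TCP; rotation=None keeps the orientation; rate is the mean speed in m/s. With force_limit (N) it stops when the force on the tool has changed by that much, and returns True; else False.
- env.set_joints(angles): joint-space move.
- env.gripper_to(opening, grasp_force=None): opening from 0.0 (shut) to 1.0 (fully open); grasp_force is the grip in N (None keeps the last); returns when the fingers have stopped.
- env.dwell(seconds).
- env.inverse_kinematics(position, orientation): joint angles nearest the present ones, or None.
- env.read_state(): the state.
- env.grab_frame(name): name is "scene" or "top"; returns a dict with "image" (480x640x3 uint8, blue, green, red), "fx", "fy", "cx", "cy" (pixels), "position" and "orientation" of the camera in the world. Camera axes: x right, y up, looking along -z (the intrinsics and any distortion apply to the point x, -y, -z); pixel columns grow to the right and rows downward; lengths in m; the calibration is good to about 2 mm. A picture is of the moment at which its call begins. There is no depth.
A pose or a line that the arm cannot do raises env.Unreachable and nothing moves.
- env.close_job(): hands the job in; it is judged then, once.
Trained networks look in a picture, given as the dict that the camera call returned (one of the last four; its "shot" number tells which), for a name from the list of things; names that differ only in an ending like _2 or _b are one class to them, and where a whole thing is asked for, a point or a joint stands for the part that bears it (a point fixed in the world has none). Each returns a list of dicts, best first, with "score" (0 to 1); they miss things now and then, are a little off and sometimes report something else, mostly with a low value. They report only what shows in the picture. A call takes as long as a camera call. They do not tell look-alikes from the thing itself.
- env.search_frame(picture, thing): "xyz" ([x, y, z] in m, in world coordinates, good to about 4 mm: the middle of the surface that is visible of it).
- env.trace(picture, thing): "mask" (480x640 bool, what is visible of it).
The state is a dict: "clock": time; "joint_positions": joint angles; "qvel": joint speeds; "joint_torque": joint torques, N m; "position": TCP position; "tool_rot": TCP orientation; "force": force on the tool from outside, world axes, zero at the start; "wrist_torque": the same for the moment, N m; "opening": opening from 0.0 (shut) to 1.0 (fully open); "finger_force": force on a finger pad.
Only numpy, scipy, OpenCV 4.12 (cv2) and the standard library are available. Lean on these libraries where they do the work, as an engineer would, in place of code of your own. Each camera call takes 0.05 s, during which the arm holds its last target. There are 200 camera calls.

## Working session

There is one attempt and no reset: what is moved stays moved. The work goes in short steps, each a Python script; the robot and the scene stay as the last script left them, time stands still between calls to the robot, and variables do not carry over. Pictures are saved under pics/ and viewed, at most 10 in all, crops included, and the job is handed in when it is done.

```bash
mkdir -p pics; ls
python3 - <<'E'
from workcell import env
import cv2
for n in("scene","top"):
    p=env.grab_frame(n); cv2.imwrite(f"pics/{n}0.png",p["image"])
    print(n,p["fx"],p["fy"],p["cx"],p["cy"],p["position"],p["orientation"],[k for k in p])
    for t in["jig","stop_bar","keeper","slip_strip","thumb_pad","board_top","board_low","tin","square","measure","spanner","sanding"]:
        print(t,[(round(r["score"],2),[round(v,3) for v in r["xyz"]]) for r in env.search_frame(p,t)])
print(env.read_state())
E
```

```text
pics
scene 539.2006045536889 539.2006045536889 306.6150291374477 248.31220786102557 [-0.2355608  -0.64428291  0.92672035] [ 50.10149643  -0.14388891 -47.44307448] ['image', 'fx', 'fy', 'cx', 'cy', 'position', 'orientation', 'shot']
jig [(0.84, [0.496, -0.079, 0.009])]
stop_bar [(0.69, [0.549, -0.011, 0.025])]
keeper [(0.87, [0.478, -0.155, 0.017])]
slip_strip [(0.6, [0.493, -0.075, 0.01]), (0.43, [0.581, 0.021, 0.025])]
thumb_pad []
board_top [(0.71, [0.578, -0.152, 0.061])]
board_low [(0.59, [0.561, -0.131, 0.031])]
tin [(0.94, [0.376, -0.33, 0.07]), (0.56, [0.572, -0.132, 0.122]), (0.55, [0.49, -0.345, 0.067])]
square []
measure []
spanner [(0.63, [0.379, 0.252, 0.006])]
sanding [(0.64, [0.616, -0.408, 0.033])]
top 494.1357849600179 494.1357849600179 316.5210080045642 243.19139073089292 [0.2595186  0.0115567  1.29994842] [ 11.77916855  -0.2345469  -91.90645563] ['image', 'fx', 'fy', 'cx', 'cy', 'position', 'orientation', 'shot']
jig [(0.84, [0.504, -0.047, 0.009])]
stop_bar [(0.64, [0.577, -0.006, 0.045])]
keeper [(0.64, [0.482, -0.153, 0.022])]
slip_strip [(0.74, [0.584, 0.013, 0.
[... 442 characters left out ...]
, 0.026])]
{'clock': 1.3, 'joint_positions': array([ 8.82096334e+01,  2.20416747e+01,  4.54302631e-01,  1.43534335e-03,
       -6.84120454e+01, -1.48168644e+01]), 'qvel': array([-0.02256266, -0.03494581,  0.10600285,  0.03962901, -0.00536155,
       -0.05246525]), 'joint_torque': array([ 2.71601521e-04, -3.90469980e+01,  1.87621075e+01,  4.22451228e+00,
        1.55145046e-02, -2.01154830e-05]), 'position': array([0.17860643, 0.59892693, 0.22256533]), 'tool_rot': array([-1.79999096e+02, -1.14131379e-03, -1.66067029e+01]), 'force': array([ 0.00563905, -0.33478941, -0.31380523]), 'wrist_torque': array([ 0.02163283,  0.02444852, -0.0174093 ]), 'finger_force': 0.0, 'opening': 1.0010977420688607}
```

View pics/scene0.png

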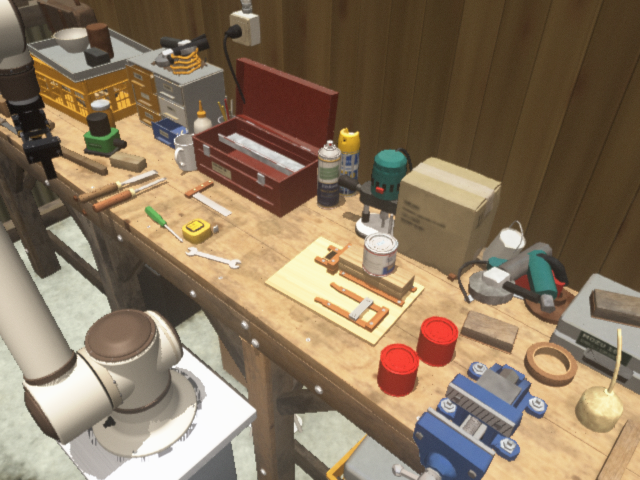

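View pics/top0.png

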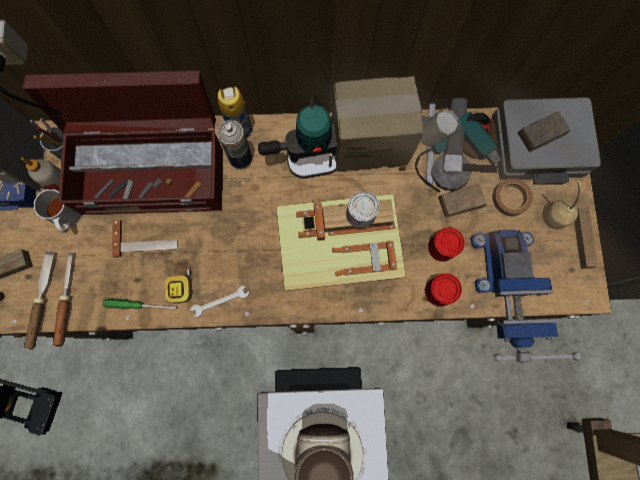

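The scene shows the jig at (345,285). The grey tin stands on the boards at (380,253), the strip's tail is near (330,258), and the keeper with its steel strap is at (355,308). In the top view the jig corners are about (277,206), (397,195), (404,278) and (285,288).

- **Tin:** the candidates are the grey tin on the boards at top (363,208) and the red ones at (449,243) and (444,290). I'm choosing the grey one and leaving the red ones alone.
- **Pad:** the candidates are the dark patch at top (309,223) and a false hit on the spanner at (220,300). I'm choosing the one at (309,223).

Next I fit the jig pose in both views.

```bash
cat > h.py <<'E'
import numpy as np, cv2
from scipy.spatial.transform import Rotation as R
from workcell import env
def proj(p,X):
    c=(np.atleast_2d(X)-p["position"])@R.from_euler("xyz",p["orientation"],degrees=True).as_matrix()
    return np.c_[p["cx"]+p["fx"]*c[:,0]/-c[:,2], p["cy"]-p["fy"]*c[:,1]/-c[:,2]]
def ray(p,uv,z):
    uv=np.atleast_2d(uv).astype(float)
    d=np.c_[(uv[:,0]-p["cx"])/p["fx"],-(uv[:,1]-p["cy"])/p["fy"],-np.ones(len(uv))]@R.from_euler("xyz",p["orientation"],degrees=True).as_matrix().T
    return p["position"]+d*((z-p["position"][2])/d[:,2])[:,None]
def j2w(q,X):
    X=np.atleast_2d(X).astype(float);c,s=np.cos(q[2]),np.sin(q[2])
    return np.c_[q[0]+c*X[:,0]-s*X[:,1],q[1]+s*X[:,0]+c*X[:,1],X[:,2]]
def box(x0,x1,y0,y1,z0,z1): return np.array([[x,y,z] for x in(x0,x1) for y in(y0,y1) for z in(z0,z1)])
E
cat > fit.py <<'E'
from h import *
from scipy.optimize import minimize
P=[env.grab_frame(n) for n in("scene","top")]
S=4; M=[]
for p in P:
    m=np.zeros((480,640),np.uint8)
    for t in("jig","keeper","stop_bar"):
        r=env.trace(p,t)
        if r: m|=r[0]["mask"].astype(np.uint8)
    # restrict to the low things: colour-clean main mask, take hull
    j=env.trace(p,"jig")[0]["mask"].astype(np.uint8)
    k=max(cv2.findContours(j,0,2)[0],key=cv2.contourArea)
    h=cv2.convexHull(k)
    H=np.zeros((480*S,640*S),np.uint8); cv2.fillConvexPoly(H,((h+.5)*S).astype(np.int32),1)
    M.append(cv2.dilate(H,np.ones((S,S),np.uint8)))
J=box(-.115,.115,-.21,.11,0,.012)
def cost(q,ids=(0,1)):
    e=0
    for i in ids:
        h=cv2.convexHull(((proj(P[i],j2w(q,J))+.5)*S*16).astype(np.int32))
        D=np.zeros_like(M[i]); cv2.fillConvexPoly(D,h,1,shift=4)
        e+=(D!=M[i]).sum()/M[i].sum()
    return e
for ids in((0,1),(0,),(1,)):
    r=min((minimize(cost,[.53,-.03,a],args=(ids,),method="Nelder-Mead",options=dict(initial_simplex=[[.53,-.03,a],[.55,-.03,a],[.53,-.01,a],[.53,-.03,a+.1]])) for a in(-.1,.1)),key=lambda r:r.fun)
    print(ids,r.x,np.degrees(r.x[2]),r.fun)
    if ids==(0,1): q=r.x
np.save("jig.npy",q)
parts=dict(bar=box(.007,.103,-.01,.01,.027,.047),railL=box(.0195,.0335,.01,.059,.012,.024),railR=box(.0765,.0905,.01,.059,.012,.024),strap=box(-.077,-.033,-.145,-.125,.027,.030),jig=J,endb=box(-.077,-.033,-.19,-.17,.012,.028),board=box(.025,.085,-.19,-.01,.024,.064))
for p,n in zip(P,("s","t")):
    f=4; im=cv2.resize(p["image"],None,fx=f,fy=f,interpolation=cv2.INTER_CUBIC)
    for X in parts.values():
        h=cv2.convexHull((((proj(p,j2w(q,X))+.5)*f)).astype(np.int32)); cv2.polylines(im,[h],True,(255,0,255),1)
    c=proj(p,j2w(q,[[0,-.04,.012]]))[0]*f; x,y=int(c[0]-340),int(c[1]-290)
    cv2.imwrite(f"pics/fit_{n}.png",im[y:y+580,x:x+680])
E
python3 fit.py
```

```text
(0, 1) [ 0.52919609 -0.01544517  0.07797579] 4.467683738675654 0.05602312729881744
(0,) [ 0.53002526 -0.01557143  0.08163128] 4.677127810689748 0.03355120694007147
(1,) [ 0.52785062 -0.0151314   0.07482892] 4.28738157062883 0.011611021697302661
```

View pics/fit_t.png

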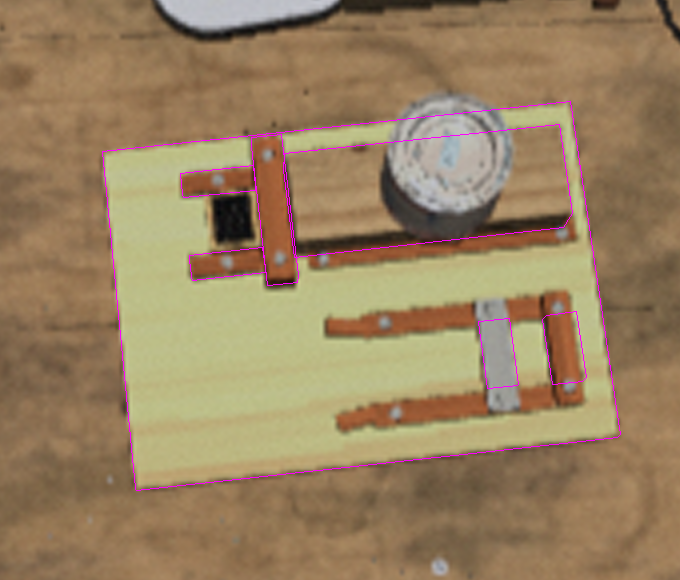

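View pics/fit_s.png

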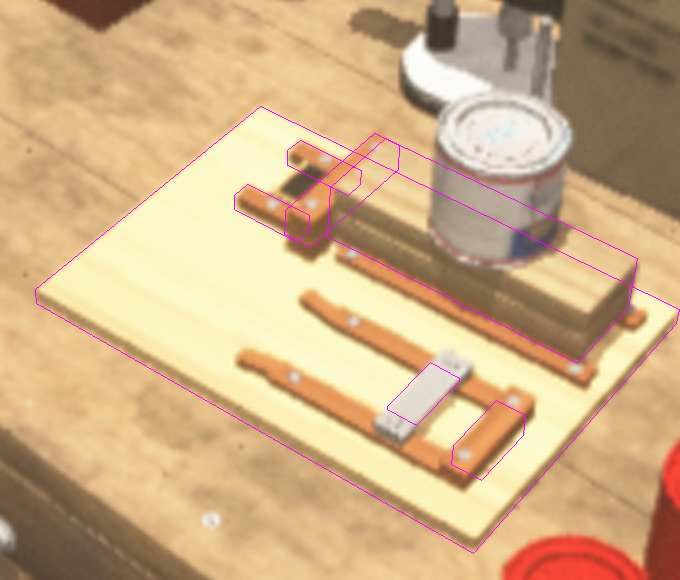

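Both crops confirm the jig fit: the magenta outlines lie on the jig's edges, the bar, the rails and the boards. The dark thumb pad sits between the rails at crop (232,218) in the top view, and the grey tin is on the boards. Next I measure the pad and go above it.

```bash
cat >> h.py <<'E'
q=np.load("jig.npy"); YAW=np.degrees(q[2])
def w2j(X):
    X=np.atleast_2d(X)-np.array([q[0],q[1],0]);c,s=np.cos(q[2]),np.sin(q[2])
    return np.c_[c*X[:,0]+s*X[:,1],-s*X[:,0]+c*X[:,1],X[:,2]]
E
python3 - <<'E'
from h import *
for n in("top","scene"):
    p=env.grab_frame(n); g=p["image"].max(2)
    b=np.zeros_like(g); h=cv2.convexHull(proj(p,j2w(q,box(.036,.074,.0 if n=="top" else .012,.06,.025,.025))).astype(np.int32)); cv2.fillConvexPoly(b,h,1)
    m=(g<70)&(b>0); v,u=np.nonzero(m)
    X=w2j(ray(p,np.c_[u,v],.025)); print(n,m.sum(),X.mean(0).round(4),X.min(0).round(4),X.max(0).round(4))
for y in(YAW+90,YAW-90):
    for a in([.055,.03],[-.055,.3],[-.055,.04]):
        print(y,a,env.inverse_kinematics(j2w(q,[a+[.1]])[0],[180,0,y]))
E
```

```text
top 107 [0.0554 0.0278 0.025 ] [0.0397 0.0152 0.025 ] [0.0708 0.0399 0.025 ]<stdin>:6: RuntimeWarning: Mean of empty slice.
  ret = um.true_divide(
Traceback (most recent call last):
ValueError: zero-size array to reduction operation minimum which has no identity
```

The pad is at jig (55.4, 27.8) mm. That matches the lane, and puts the tail 35 mm out of the stop bar.

Run:
```python
from h import *
T=lambda a:j2w(q,[a])[0]
sols={y:[env.inverse_kinematics(T(a),[180,0,y]) for a in([.055,.03,.1],[-.055,.3,.1],[-.055,.04,.1])] for y in(YAW+90,YAW-90)}
for y,s in sols.items(): print(round(y,1),[None if v is None else np.round(v).tolist() for v in s])
ok=[y for y in sols if all(v is not None for v in sols[y])]
y=min(ok,key=lambda y:max(abs(v[5]) for v in sols[y])); print("yaw",y); np.save("yaw.npy",y)
env.gripper_to(0.0,20)
env.goto(T([.055,.03,.2]),[180,0,y])
s0=env.read_state(); print(s0["clock"],s0["force"],s0["opening"])
env.move_straight(T([.055,.030,.045]),rate=.12)
print(env.read_state()["force"])
hit=env.move_straight(T([.055,.030,.020]),rate=.015,force_limit=5)
for _ in range(3):
    s=env.read_state(); print(hit,s["clock"],w2j(s["position"]),s["force"]); env.dwell(.1)
```

```text
94.5 [[18.0, 24.0, -15.0, 0.0, -51.0, 167.0], [49.0, 20.0, -22.0, 0.0, -48.0, 135.0], [22.0, 15.0, -30.0, 0.0, -45.0, 162.0]]
-85.5 [[18.0, 24.0, -15.0, 0.0, -51.0, -13.0], [49.0, 20.0, -22.0, 0.0, -48.0, -45.0], [22.0, 15.0, -30.0, 0.0, -45.0, -18.0]]
yaw -85.53231626132434
5.9333 [-0.13617428 -0.47405356  0.47268424] 0.0031653452085806722
[-0.06750068 -0.54351487 -0.33731577]
True 8.575 [[0.05499305 0.02998431 0.02546071]] [-0.37540753  0.13334286  4.01201329]
True 8.675 [[0.05497532 0.0299845  0.02547696]] [-0.08882714  0.39243174  5.10108486]
True 8.775 [[0.05500031 0.03001989 0.02546091]] [-1.87459682  0.37089402  5.56476303]
```

Contact came at z = 25.5 mm, as expected. Next I build up the press and drag with force control, checking that the strip follows.

```bash
cat > drag.py <<'E'
from h import *
import sys
T=lambda a:j2w(q,[a])[0]
def Rj(f): return w2j(np.array(f)+[q[0],q[1],0])[0]
F0=float(sys.argv[1]); y1=float(sys.argv[2])
env_s=env.read_state(); z=w2j(env_s["position"])[0][2]; k=3000.
fz=lambda:np.mean([env.read_state()["force"][2]])
y=w2j(env_s["position"])[0][1]
for i in range(14):
    f=fz()
    if abs(f-F0)<2: break
    z0=z; z-=np.clip((F0-f)/k*.6,-.0008,.0005)
    env.move_straight(T([.055,y,z]),rate=.01); env.dwell(.05)
    f2=fz()
    if abs(z0-z)>5e-5 and (f2-f)/(z0-z)>500: k=np.clip((f2-f)/(z0-z),1500,60000)
    print("press",round(z,5),round(f2,1),round(k))
while y<y1-1e-4:
    y=min(y+.003,y1); f=fz(); z-=np.clip((F0-f)/k*.5,-.0005,.0003)
    env.move_straight(T([.055,y,z]),rate=.02)
    s=env.read_state(); F=Rj(s["force"]); print(round(s["clock"],2),round(y,4),w2j(s["position"])[0].round(4),F.round(1))
    if F[2]>34: z+=.0005
E
python3 drag.py 21 0.042
python3 - <<'E'
from h import *
p=env.grab_frame("top"); f=5; im=cv2.resize(p["image"],None,fx=f,fy=f); c=proj(p,j2w(q,[[.03,0,.02]]))[0]*f
cv2.imwrite("pics/drag1.png",im[int(c[1]-250):int(c[1]+250),int(c[0]-300):int(c[0]+300)])
p=env.grab_frame("scene"); im=cv2.resize(p["image"],None,fx=f,fy=f); c=proj(p,j2w(q,[[.03,0,.02]]))[0]*f
cv2.imwrite("pics/drag1s.png",im[int(c[1]-250):int(c[1]+250),int(c[0]-300):int(c[0]+300)])
for t in("slip_strip","thumb_pad"): print(t,[(r["score"],w2j(r["xyz"]).round(3)) for r in env.search_frame(p,t)])
E
```

```text
press 0.02498 6.5 3516
press 0.02448 9.3 5555
press 0.02398 12.3 6001
press 0.02348 14.5 4399
press 0.02298 16.7 4408
press 0.02248 18.4 3436
press 0.02203 21.4 6710
11.28 0.033 [0.0558 0.0313 0.0253] [-4.  -5.2 18.1]
11.57 0.036 [0.0558 0.033  0.0254] [ -3.9 -10.2  18.1]
11.88 0.039 [0.0558 0.0354 0.0253] [ -2.8 -13.3  21.2]
12.18 0.042 [0.0558 0.0383 0.0253] [ -3.3 -12.9  20.3]
slip_strip []
thumb_pad [(0.43, array([[0.039, 0.032, 0.023]]))]
```

```bash
sed -i 's/y+.003,y1/y+.005,y1/; s/^y=w2j.*/y=float(sys.argv[3]) if len(sys.argv)>3 else y/' drag.py; sed -i 's/^z=.*//; s/^env_s=env.read_state(); z=w2j(env_s\["position"\])\[0\]\[2\]/env_s=env.read_state(); z=float(sys.argv[4])/; s/for i in range(14)/for i in range(0)/; s/k=3000./k=5500./' drag.py; python3 drag.py 21 0.095 0.042 0.0220
python3 - <<'E'
from h import *
f=5
for n in("scene","top"):
    p=env.grab_frame(n); im=cv2.resize(p["image"],None,fx=f,fy=f); c=proj(p,j2w(q,[[.03,0.03,.02]]))[0]*f
    cv2.imwrite(f"pics/drag2{n}.png",im[int(c[1]-250):int(c[1]+250),int(c[0]-300):int(c[0]+400)])
E
```

```text
12.78 0.047 [0.0558 0.0434 0.0253] [ -2.1 -13.4  18.4]
13.18 0.052 [0.0558 0.0482 0.0253] [ -2.2 -13.2  19.9]
13.57 0.057 [0.0558 0.0531 0.0253] [ -2.1 -14.9  20.5]
13.97 0.062 [0.0559 0.058  0.0253] [ -2.6 -14.7  21.4]
14.38 0.067 [0.0559 0.063  0.0253] [ -3.6 -14.3  20.3]
14.78 0.072 [0.0559 0.068  0.0253] [ -2.  -14.8  19.9]
15.18 0.077 [0.056  0.0729 0.0253] [ -2.  -15.2  21.4]
15.57 0.082 [0.0561 0.078  0.0253] [ -1.6 -14.5  21.5]
15.97 0.087 [0.0561 0.0831 0.0253] [ -1.5 -14.4  21. ]
16.38 0.092 [0.0562 0.0882 0.0253] [ -1.2 -14.   20.9]
16.68 0.095 [0.0563 0.0911 0.0253] [ -2.  -14.3  20.8]
```

View pics/drag2scene.png

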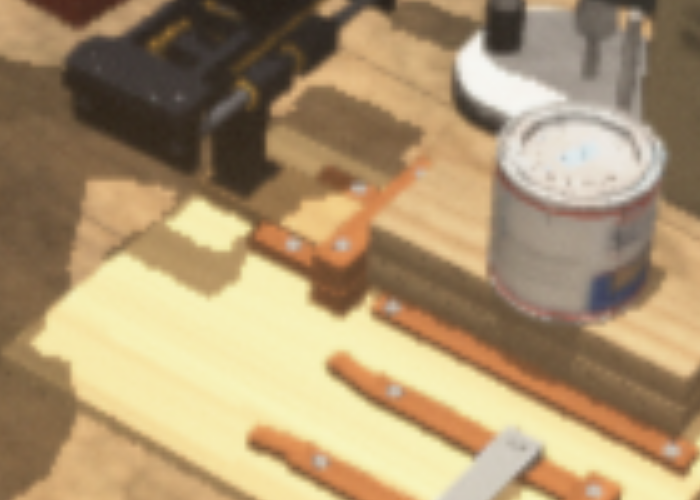

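The scene view shows the fingertip out past the rails at (240,170). The bare strip shows between the rails at (320,212), and the tin and boards stand where they were. Next I lift, back off and measure the pad again.

```bash
cat > pad.py <<'E'
from h import *
T=lambda a:j2w(q,[a])[0]
def pad(yl=.13):
    p=env.grab_frame("top"); g=p["image"].max(2)
    b=np.zeros_like(g); cv2.fillConvexPoly(b,cv2.convexHull(proj(p,j2w(q,box(.030,.08,.06,yl,.025,.025))).astype(np.int32)),1)
    v,u=np.nonzero((g<60)&(b>0)); X=w2j(ray(p,np.c_[u,v],.025))
    return p,len(X),X.mean(0),X.min(0),X.max(0)
E
python3 - <<'E'
from pad import *
env.move_straight(T([.055,.093,.06]),rate=.1)
env.gripper_to(.68,35)
env.goto(T([.055,.26,.15]),[180,0,float(np.load("yaw.npy"))])
p,n,*X=pad(); print(n,*[x.round(4) for x in X], env.read_state()["clock"],env.read_state()["opening"])
f=5; im=cv2.resize(p["image"],None,fx=f,fy=f); c=proj(p,j2w(q,[[.03,0.03,.02]]))[0]*f
cv2.imwrite("pics/d3.png",im[int(c[1]-250):int(c[1]+250),int(c[0]-400):int(c[0]+400)])
E
```

```text
102 [0.0561 0.0886 0.025 ] [0.0407 0.0769 0.025 ] [0.0721 0.1002 0.025 ] 19.3167 0.6780119626669435
```

View pics/d3.png

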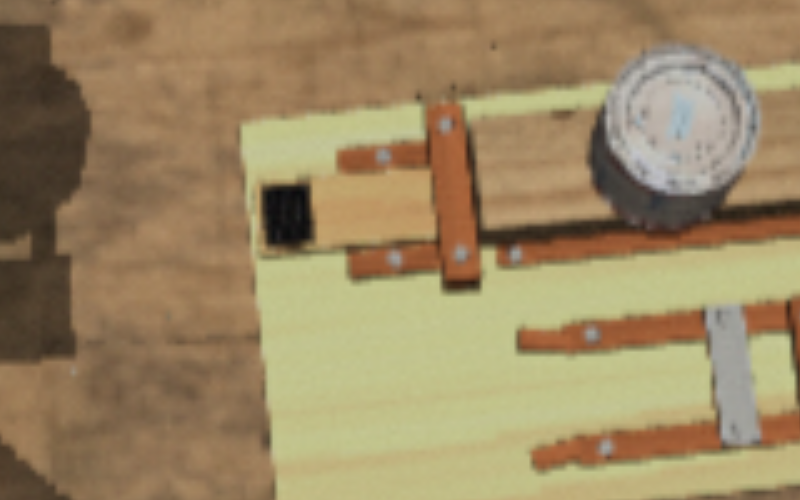

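The pad is at crop (287,214), clear of the rails, and the tail stands about 46 mm past them with the stack undisturbed. Next I pinch the tail and draw the strip out.

Run:
```python
from pad import *
def Rj(f): return w2j(np.array(f)+[q[0],q[1],0])[0].round(1)
def rep(t): s=env.read_state(); print(t,round(s["clock"],2),w2j(s["position"])[0].round(4),Rj(s["force"]),round(s["opening"],3),round(s["finger_force"],1)); return s
env.goto(T([.056,.087,.07]),[180,0,float(np.load("yaw.npy"))])
env.move_straight(T([.056,.087,.03]),rate=.1); rep("above")
hit=env.move_straight(T([.056,.087,.0135]),rate=.03,force_limit=6); rep(hit)
env.gripper_to(.3,35); s=rep("grip")
if .40<s["opening"]<.52:
    for y,r in((.10,.03),(.16,.05)):
        hit=env.move_straight(T([.056,y,.0135]),rate=r,force_limit=25); rep((y,hit))
        if hit: break
    env.dwell(.1); print(*[x.round(4) if hasattr(x,"round") else x for x in pad(.22)[1:]])
```

```text
above 20.65 [0.0565 0.0878 0.0303] [ 0.8 -0.2  0.9] 0.682 0.0
False 21.35 [0.0561 0.087  0.0134] [-0.7  0.2  0.3] 0.679 0.0
grip 21.85 [0.0561 0.087  0.0136] [0.2 1.5 0.2] 0.454 35.0
(0.1, False) 22.43 [0.0558 0.0997 0.0136] [-0.8 -4.6  1.6] 0.459 35.0
(0.16, False) 23.78 [0.0562 0.1605 0.0136] [-0.5 -0.   1.3] 0.454 35.0
562 [0.0559 0.1708 0.025 ] [0.0301 0.1196 0.025 ] [0.0826 0.222  0.025 ]
```

Run:
```python
from h import *
p=env.grab_frame("scene"); f=4; im=cv2.resize(p["image"],None,fx=f,fy=f); c=proj(p,j2w(q,[[.03,0.03,.02]]))[0]*f
cv2.imwrite("pics/pull1.png",im[int(c[1]-250):int(c[1]+250),int(c[0]-350):int(c[0]+350)])
```

```text
(no output)
```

View pics/pull1.png

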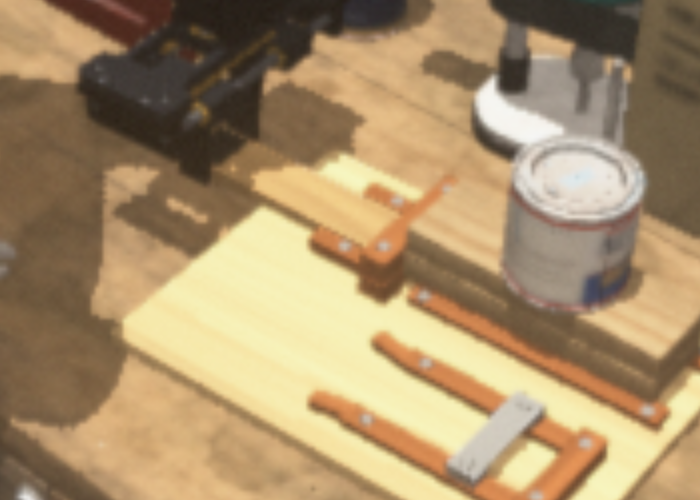

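The strip follows the gripper out, showing at (290,185), and the stack is still standing. I carry on pulling it right out.

Run:
```python
from pad import *
def Rj(f): return w2j(np.array(f)+[q[0],q[1],0])[0].round(1)
def rep(t): s=env.read_state(); print(t,round(s["clock"],2),w2j(s["position"])[0].round(4),Rj(s["force"]),round(s["opening"],3),round(s["finger_force"],1)); return s
for y,r in((.185,.05),(.205,.02),(.235,.05),(.29,.06)):
    hit=env.move_straight(T([.056,y,.0135]),rate=r,force_limit=25); rep((y,hit))
    if hit: raise SystemExit
    if y==.235: env.dwell(.5)
env.move_straight(T([.056,.29,.0165]),rate=.03)
env.move_straight(T([-.055,.29,.0165]),rate=.08); rep("over")
f=4
for n in("top","scene"):
    p=env.grab_frame(n); im=cv2.resize(p["image"],None,fx=f,fy=f); c=proj(p,j2w(q,[[0,0.07,.02]]))[0]*f
    x,y=max(0,int(c[0]-400)),max(0,int(c[1]-300)); cv2.imwrite(f"pics/over_{n}.png",im[y:y+600,x:x+800])
    cv2.imwrite(f"pics/raw_{n}.png",p["image"])
    for t in("slip_strip","tin","board_top","board_low"):print(n,t,[(round(r["score"],2),w2j(r["xyz"])[0].round(3)) for r in env.search_frame(p,t)])
```

```text
(0.185, False) 24.63 [0.0561 0.186  0.0136] [-0.7  1.3  2.1] 0.453 35.0
(0.205, False) 25.78 [0.056  0.2053 0.0134] [0.  1.1 0.6] 0.452 35.0
(0.235, True) 26.19 [0.0555 0.2179 0.0135] [ 0.9 -3.3  2. ] 0.454 35.0
```

Run:
```python
from pad import *
def Rj(f): return w2j(np.array(f)+[q[0],q[1],0])[0].round(1)
s=env.read_state(); print(s["clock"],w2j(s["position"])[0].round(4),Rj(s["force"]),s["finger_force"])
f=5
P={n:env.grab_frame(n) for n in("top","scene")}; out=[]
for n,p in P.items():
    im=cv2.resize(p["image"],None,fx=f,fy=f); c=proj(p,j2w(q,[[.04,0.07,.02]]))[0]*f
    out.append(im[int(c[1]-150):int(c[1]+150),int(c[0]-400):int(c[0]+400)])
    for t in("slip_strip","tin","board_top","board_low"):print(n,t,[(round(r["score"],2),w2j(r["xyz"])[0].round(3)) for r in env.search_frame(p,t)])
cv2.imwrite("pics/snag.png",np.vstack(out))
```

```text
26.1917 [0.0555 0.2179 0.0135] [ 0.9 -3.3  2. ] 34.988136291503906
top slip_strip [(0.64, array([0.056, 0.103, 0.025]))]
top tin [(0.83, array([-0.165, -0.283,  0.072])), (0.8, array([ 0.046, -0.106,  0.131])), (0.77, array([-0.045, -0.313,  0.069]))]
top board_top [(0.64, array([ 0.055, -0.062,  0.058])), (0.62, array([ 0.021, -0.115,  0.016]))]
top board_low []
scene slip_strip [(0.79, array([0.052, 0.121, 0.023]))]
scene tin [(0.92, array([-0.179, -0.303,  0.072])), (0.91, array([-0.066, -0.326,  0.07 ])), (0.75, array([ 0.037, -0.118,  0.124])), (0.33, array([-0.091,  0.367,  0.031]))]
scene board_top [(0.62, array([ 0.039, -0.135,  0.058])), (0.37, array([0.055, 0.516, 0.004]))]
scene board_low [(0.63, array([ 0.025, -0.118,  0.024])), (0.19, array([-0.092,  0.368,  0.03 ]))]
```

View pics/snag.png

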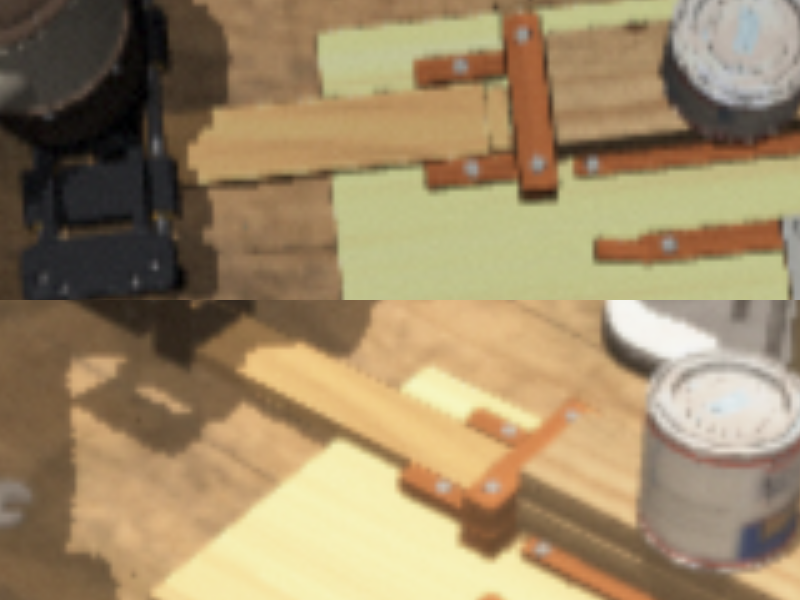

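Top: the strip's lead portion is just clearing the bar at crop (490,110). The stack is standing and the residual force is only 3 N, so the stop was a transient. I continue gently.

```bash
cat > step.py <<'E'
from pad import *
def Rj(f): return w2j(np.array(f)+[q[0],q[1],0])[0].round(1)
def rep(t): s=env.read_state(); print(t,round(s["clock"],2),w2j(s["position"])[0].round(4),Rj(s["force"]),round(s["opening"],3),round(s["finger_force"],1)); return s
E
python3 - <<'E'
from step import *
for y,r in((.222,.02),(.228,.02),(.238,.03)):
    hit=env.move_straight(T([.056,y,.0135]),rate=r,force_limit=20); rep((y,hit))
    if hit: raise SystemExit
env.dwell(.5)
hit=env.move_straight(T([.056,.29,.0135]),rate=.05,force_limit=20); rep(hit)
if hit: raise SystemExit
p=env.grab_frame("scene"); q2=env.grab_frame("top"); f=5; out=[]
for p in(q2,p):
    im=cv2.resize(p["image"],None,fx=f,fy=f); c=proj(p,j2w(q,[[.04,0.07,.02]]))[0]*f
    out.append(im[int(c[1]-150):int(c[1]+150),int(c[0]-400):int(c[0]+400)])
cv2.imwrite("pics/out.png",np.vstack(out))
E
```

```text
(0.222, False) 27.07 [0.0545 0.2183 0.0134] [  1.6 -15.1   6.3] 0.451 35.1
(0.228, True) 27.35 [0.0543 0.2182 0.0137] [ 1.2 -4.2  1.3] 0.452 35.2
```

Run:
```python
from step import *
rep("now")
p=env.grab_frame("scene"); t=env.grab_frame("top")
print("base corner scene z=0",ray(p,[[279,210]],0.)); 
for z in(.06,.08,.1,.12,.14): print(z,"scene rim",ray(p,[[279,183]],z)[0].round(3),"top rim",ray(t,[[220,208]],z)[0].round(3))
print("grip world",T([.056,.218,.0135]))
i0=cv2.imread("pics/top0.png"); i1=cv2.imread("pics/scene0.png")
out=[cv2.resize(i0[120:230,130:290],None,fx=5,fy=5)[:,:800],cv2.resize(i1[120:230,190:350],None,fx=5,fy=5)]
cv2.imwrite("pics/tbx.png",cv2.resize(np.hstack(out),None,fx=.5,fy=.5))
```

```text
now 27.35 [0.0543 0.2182 0.0137] [ 1.2 -4.2  1.3] 0.452 35.2
base corner scene z=0 [[0.6564239 0.2813014 0.       ]]
0.06 scene rim [0.694 0.316 0.06 ] top rim [0.619 0.246 0.06 ]
0.08 scene rim [0.673 0.294 0.08 ] top rim [0.614 0.242 0.08 ]
0.1 scene rim [0.651 0.272 0.1  ] top rim [0.608 0.238 0.1  ]
0.12 scene rim [0.63 0.25 0.12] top rim [0.602 0.234 0.12 ]
0.14 scene rim [0.609 0.228 0.14 ] top rim [0.596 0.23  0.14 ]
grip world [0.56804443 0.20625464 0.0135    ]
```

View pics/tbx.png

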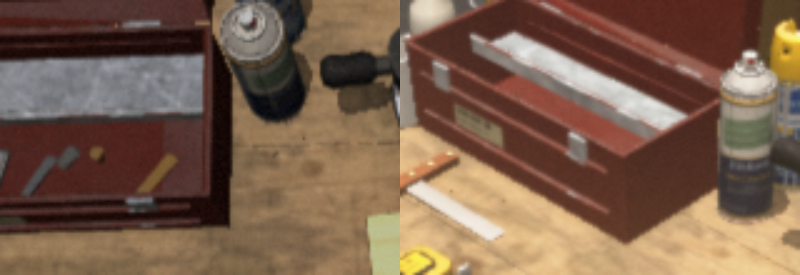

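The crop shows the red toolbox's near-right corner at about world (0.64, 0.26), 0.13 m or so high. The gripper body, whose +y edge is at y ≈ 0.25, is stopped by that corner and not by the strip. So I'll push back about 17 mm so the strip lies balanced, and regrip it nearer its middle at 175 mm from the lead. From there, lifting it over the 12 mm rails needs no further travel to the left.

Run:
```python
from step import *
hit=env.move_straight(T([.056,.2005,.0135]),rate=.04,force_limit=10); s=rep(("back",hit))
lead=w2j(s["position"])[0][1]-.2065
env.gripper_to(.68); rep("open"); env.dwell(.2)
hit=env.move_straight(T([.056,lead+.175,.0135]),rate=.06,force_limit=6); rep(hit)
env.gripper_to(.3,35); s=rep("regrip")
if hit or not .43<s["opening"]<.48: raise SystemExit
gl=w2j(s["position"])[0][1]-lead; print("grip-lead",gl)
for l in(.012,.024):
    hit=env.move_straight(T([.056,l+gl,.0135]),rate=.04,force_limit=12); rep((l,hit))
    if hit: raise SystemExit
env.dwell(.5)
for n in("top","scene"):
    p=env.grab_frame(n); cv2.imwrite(f"pics/raw2_{n}.png",p["image"])
    for t in("slip_strip","tin","board_top","board_low","thumb_pad","strip_lead"):print(n,t,[(round(r["score"],2),w2j(r["xyz"])[0].round(3)) for r in env.search_frame(p,t)][:2])
```

```text
('back', False) 28.05 [0.0557 0.2001 0.0133] [ 0.4 -0.4 -0.6] 0.454 35.0
open 28.73 [0.056  0.2005 0.0135] [0.6 0.8 0. ] 0.675 0.0
False 29.61 [0.0561 0.1684 0.0136] [ 0.2  0.6 -0.3] 0.68 0.0
regrip 30.11 [0.056  0.1688 0.0135] [ 0.3 -0.  -0.9] 0.453 35.0
grip-lead 0.17521344332695013
(0.012, False) 30.73 [0.056  0.1876 0.0135] [ 0.5  1.1 -0.2] 0.451 35.0
(0.024, False) 31.18 [0.056  0.1996 0.0135] [ 0.3 -1.1 -0.6] 0.455 35.0
top slip_strip [(0.27, array([ 0.058, -0.062,  0.058]))]
top tin [(0.84, array([ 0.048, -0.107,  0.13 ])), (0.67, array([-0.046, -0.315,  0.068]))]
top board_top [(0.95, array([ 0.058, -0.061,  0.061]))]
top board_low []
top thumb_pad [(0.76, array([0.052, 0.098, 0.025]))]
top strip_lead []
scene slip_strip [(0.56, array([0.054, 0.115, 0.02 ]))]
scene tin [(0.84, array([-0.063, -0.328,  0.068])), (0.83, array([ 0.033, -0.118,  0.121]))]
scene board_top [(0.67, array([ 0.039, -0.134,  0.057]))]
scene board_low [(0.94, array([ 0.026, -0.116,  0.027]))]
scene thumb_pad [(0.64, array([0.051, 0.115, 0.024]))]
scene strip_lead [(0.9, array([0.05 , 0.11 , 0.024]))]
```

Run:
```python
from step import *
p=env.grab_frame("top"); im=p["image"]
for y in np.arange(.004,.06,.003):
    uv=proj(p,j2w(q,[[x,y,.024] for x in np.linspace(.046,.064,7)])).astype(np.float32)
    c=cv2.remap(im,uv[:,0].reshape(1,-1),uv[:,1].reshape(1,-1),1)[0].mean(0); print(round(y,3),c.round())
i0=cv2.resize(cv2.imread("pics/raw2_scene.png"),None,fx=4,fy=4); c=proj(env.grab_frame("scene"),j2w(q,[[.03,0.03,.02]]))[0]*4
j=cv2.resize(im,None,fx=4,fy=4); d=proj(p,j2w(q,[[.04,.04,.02]]))[0]*4
g=lambda a,c:a[int(c[1]-150):int(c[1]+150),int(c[0]-300):int(c[0]+300)]
cv2.imwrite("pics/v2.png",np.vstack([g(j,d),g(i0,c)]))
```

```text
0.004 [ 54.  92. 156.]
0.007 [ 53.  90. 151.]
0.01 [ 75. 109. 131.]
0.013 [139. 188. 186.]
0.016 [145. 197. 194.]
0.019 [144. 195. 192.]
0.022 [129. 176. 178.]
0.025 [ 93. 139. 167.]
0.028 [103. 155. 189.]
0.031 [104. 156. 189.]
0.034 [ 99. 148. 178.]
0.037 [101. 149. 180.]
0.04 [103. 154. 190.]
0.043 [102. 153. 189.]
0.046 [102. 153. 189.]
0.049 [102. 153. 189.]
0.052 [101. 152. 188.]
0.055 [102. 152. 189.]
0.058 [102. 153. 189.]
```

View pics/v2.png

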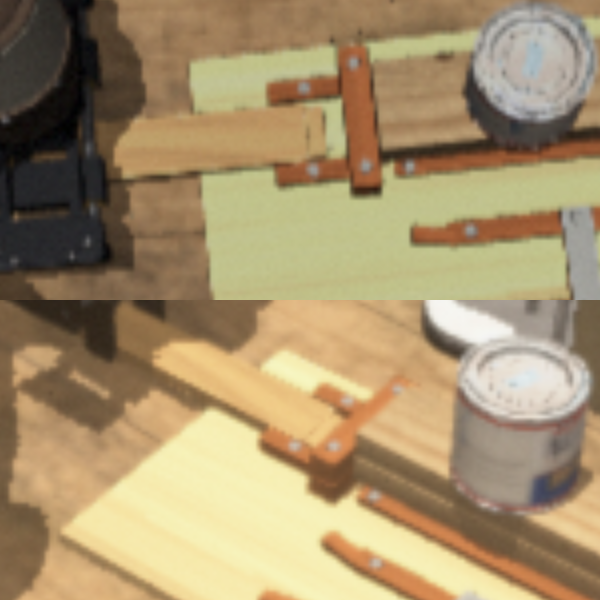

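The lead end is at crop (325,133), clear of the bar by about 14 mm with jig showing in the gap, as predicted. The boards and tin are standing. Next I lift over the rails, cross to the keeper lane, lower and slide in.

Run:
```python
from step import *
gl=.1752
hit=env.move_straight(T([.056,.1996,.0375]),rate=.06,force_limit=10); rep(("lift",hit))
if hit: raise SystemExit
hit=env.move_straight(T([-.055,.1996,.0375]),rate=.12,force_limit=15); rep(("over",hit))
if hit: raise SystemExit
hit=env.move_straight(T([-.055,.1996,.0137]),rate=.04,force_limit=6); rep(("down",hit))
for l,r in((-.02,.06),(-.05,.03),(-.115,.04)):
    hit=env.move_straight(T([-.055,l+gl,.0137]),rate=r,force_limit=10); rep((l,hit))
    if hit: break
p=env.grab_frame("top"); im=p["image"]
for y in(.03,.0,-.02,-.05,-.09,-.105,-.11,-.115,-.12):
    uv=proj(p,j2w(q,[[x,y,.024] for x in np.linspace(-.06,-.05,5)])).astype(np.float32)
    print(y,cv2.remap(im,uv[:,0].reshape(1,-1),uv[:,1].reshape(1,-1),1)[0].mean(0).round())
```

```text
('lift', False) 33.02 [0.0557 0.1996 0.0378] [ 0.3  0.6 -1.1] 0.449 35.0
('over', False) 34.1 [-0.0542  0.1999  0.0376] [ 0.1  0.5 -0.8] 0.457 35.0
('down', False) 34.84 [-0.0549  0.1996  0.0137] [-0.1 -0.4 -1. ] 0.456 35.0
(-0.02, False) 35.73 [-0.0548  0.1553  0.0138] [-0.   0.2 -0.6] 0.455 35.0
(-0.05, False) 36.88 [-0.0549  0.1253  0.0137] [ 0.2  0.1 -0.4] 0.452 35.0
(-0.115, False) 38.66 [-0.055   0.0602  0.0137] [ 0.8 -0.3 -0.5] 0.455 35.0
0.03 [47. 53. 58.]
0.0 [106. 159. 191.]
-0.02 [108. 161. 192.]
-0.05 [107. 160. 192.]
-0.09 [105. 156. 192.]
-0.105 [100. 150. 179.]
-0.11 [106. 158. 193.]
-0.115 [112. 162. 176.]
-0.12 [143. 198. 196.]
```

Run:
```python
from step import *
gl=.1752
hit=env.move_straight(T([-.055,-.150+gl,.0137]),rate=.03,force_limit=10); rep(("strap",hit))
if hit: raise SystemExit
hit=env.move_straight(T([-.055,-.178+gl,.0137]),rate=.012,force_limit=6); s=rep(("home",hit)); print("lead",w2j(s["position"])[0][1]-gl)
```

```text
('strap', False) 40.02 [-0.0551  0.0251  0.0137] [ 1.7 -1.1 -1.4] 0.453 35.0
('home', True) 41.53 [-0.0545  0.0062  0.0136] [0.3 2.8 0.5] 0.454 35.0
lead -0.1689875913008889
```

Run:
```python
from step import *
gl=.1752
hit=env.move_straight(T([-.055,-.178+gl,.0137]),rate=.01,force_limit=9); s=rep(("press",hit))
env.gripper_to(.68); env.dwell(.2); rep("open")
env.move_straight(T([-.055,w2j(s["position"])[0][1],.12]),rate=.1)
env.goto(T([-.055,.26,.2]),[180,0,float(np.load("yaw.npy"))]); rep("away")
p=env.grab_frame("top"); im=p["image"]; g=im.max(2)
b=np.zeros_like(g); cv2.fillConvexPoly(b,cv2.convexHull(proj(p,j2w(q,box(-.085,-.025,.015,.075,.025,.025))).astype(np.int32)),1)
v,u=np.nonzero((g<60)&(b>0)); X=w2j(ray(p,np.c_[u,v],.025)); print("pad",len(X),X.mean(0).round(4),"expect x -.055 y",.055-.017)
def stripx(y):
    xs=np.linspace(-.09,-.02,141); uv=proj(p,j2w(q,[[x,y,.024] for x in xs])).astype(np.float32)
    c=cv2.remap(im,uv[:,0].reshape(1,-1),uv[:,1].reshape(1,-1),1)[0].astype(float); m=c[:,0]<125; return xs[m].mean().round(4),m.sum()*.0005
for y in(.0,.01,.018): print(y,stripx(y))
for n in("top","scene"):
    P=env.grab_frame(n)
    for t in("tin","board_top","board_low"):print(n,t,[(round(r["score"],2),w2j(r["xyz"])[0].round(3)) for r in env.search_frame(P,t)][:3])
```

```text
('press', True) 41.89 [-0.0544  0.0062  0.0135] [-0.3  2.5  3.1] 0.455 35.0
open 42.77 [-0.054   0.0063  0.0134] [-0.4  0.7 -1. ] 0.68 0.0
away 45.02 [-0.0554  0.259   0.1992] [0.6 0.1 0.2] 0.678 0.0
pad 105 [-0.0547  0.0386  0.025 ] expect x -.055 y 0.038
0.0 (np.float64(-0.0563), np.float64(0.045))
0.01 (np.float64(-0.0565), np.float64(0.0465))
0.018 (np.float64(-0.0572), np.float64(0.044))
top tin [(0.95, array([ 0.046, -0.106,  0.133])), (0.72, array([-0.163, -0.284,  0.074])), (0.66, array([-0.048, -0.311,  0.066]))]
top board_top [(0.95, array([ 0.057, -0.061,  0.058]))]
top board_low []
scene tin [(0.94, array([-0.178, -0.304,  0.071])), (0.71, array([ 0.033, -0.118,  0.121])), (0.7, array([-0.067, -0.325,  0.069]))]
scene board_top [(0.88, array([ 0.038, -0.136,  0.06 ])), (0.29, array([-0.026, -0.065,  0.008]))]
scene board_low [(0.71, array([ 0.026, -0.116,  0.029]))]
```

The pad is at jig (-54.7, 38.6) mm, against an expected (-55, 38). The strip stopped twice at the same place against the end block, and the tin and boards are where they were. I'm handing in.

Run:
```python
from workcell import env
print(env.close_job())
```

```text
the job is handed in; nothing more can be done
None
```

The job is handed in: the strip is home against the keeper's end block, and the tin and boards measure where they were, though no verdict came back and the boards' 4 mm drop onto the bearers wasn't measured directly; the gripper body touched the red toolbox twice on the way (stopped by 25 N and 20 N force limits).

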